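# Pump soap into the bowl

## Task

Of the two identical soap pump bottles, find the one that has the small white bowl standing right in front of its spout. Press its pump head all the way down from above, then let it spring back up and move clear. Do not press the other bottle's pump, and leave the bowl where it stands.

Things in the scene. Friction and masses are not known exactly. Their poses are not given: they have to be found in the camera images.
- pump_a_pump (a joint): Travel in m of the pump head of bottle A, the bottle with the bowl before its spout: 0 = up (rest), 0.008 = fully down at its stop. It needs about 9 N to go fully down; a spring brings it back up, to within about 1 mm, when it is let go.
- pump_a_top (a point): Centre of the flat top of bottle A's black pump head, the one to press (sinks with it). Bottle: amber, 67 mm across, 177 mm high to this point, fixed to the worktop in a steel ring 84 mm across, 14 mm high. Head 21 x 20 mm; its spout, 10 mm wide, top 1 mm lower, runs along -x to 40 mm from here. z is up. A shelf overhangs the back of the worktop: approach low, from some 60 mm above the head.
- pump_b_top (a point): The same point on bottle B, which is identical but has a bar of soap instead of the bowl before its spout. It must not be pressed. Either bottle may be the left or the right one.
- bowl: White bowl, 105 mm across, 51 mm high, loose on the worktop; origin at the centre of its underside. Its centre lies about 90 mm from the pump head of bottle A, on the side to which the spout points.
Things that resemble listed ones, but are neither listed nor needed, are in the scene too. Leave any blue or purple look-alike of the bowl alone.

How it is judged:
On the way, in this order (a step that is already met when the one before it is completed fails the run):
1. the pump head of the bottle with the bowl is pressed down (value of joint pump_a_pump above 0.006 m), for 0.1 s.
2. the pump head has sprung back up (value of joint pump_a_pump below 0.003 m), for 0.2 s.
At the end, for the whole second after the job is handed in: The pump of the bottle with the bowl has been pressed at least 6 of its 8 mm and is back up within 3 mm; the other pump is up within 2 mm, and the bowl stands at rest, upright within 10 degrees and within 20 mm of where it stood (value of joint pump_a_pump below 0.003 m and distance of pump_b_top from where it was at the start of the episode below 0.002 m and distance of bowl from where it was at the start of the episode below 0.02 m and angle between bowl's own z axis and vertical below 0.17 rad and linear speed of bowl below 0.02 m/s); the robot touches nothing.
It fails at once if the other bottle's pump is pressed (more than 3 mm) (distance of pump_b_top from where it was at the start of the episode above 0.003 m).
It fails at once if the bowl is pushed away (more than 20 mm) (distance of bowl from where it was at the start of the episode above 0.02 m).
It also fails if it takes over 29 s, if anything falls off the work surface, if the arm or the gripper's body presses on something with over 40 N, if the wrist force passes 120 N, or if a joint passes its speed limit or range.

## Robot

A 6-joint arm with a two-finger parallel gripper is mounted at the origin on a cart in front of the work surface, level with it; the furniture and walls round the work are solid. World frame = base frame: x ahead of the robot, y to its left, z up, the work surface at z = 0. Lengths are in m, angles in rad, forces in N, time in s.
With the tool pointing down it reaches from about 0.375 to 0.9 m from the base axis. Payload 3.1 kg.
Tool frame: the origin (TCP) lies at the very end of the fingers, on their centre line; the grasp point (between the pads) lies 19 mm behind it; z points along the fingers, y is the line along which they close (so a half turn about z gives the same grasp; the last joint's range is limited). The gripper opens to 87 mm and grips with 3 to 60 N. Pads are 19 mm wide; open, the fingers measure 117 mm over their backs; the gripper's body (75 mm by 190 mm) begins 51 mm behind the grasp point.
Start: joints at [1.062, 0.527, 1.433, -0, 1.181, -0.178], TCP at [0.202, 0.591, 0.223] pointing down, gripper open.
Joint ranges: [-3.08, 3.08], [-0.75, 2.2], [0.22, 2.44], [-1.43, 4.57], [0, 2.65], [-2.85, 2.85]. Speed limits (rad/s): [2.79, 2.79, 3.14, 3.14, 3.14, 3.14].

## Interface

Orientations are given as a unit quaternion [x, y, z, w].
In Python, from rig import robot gives the robot as it stands. The module is installed in compiled form; this text tells all that it offers.
- The arm moves only by the tool servo_tool, never from a script. Its argument "rows" is one flat list of numbers, 5 for each row, row after row: the closure, from -1 (fully open) to 1 (shut), so that 0 is half open, then the shift along the tool's x, y, z in m, then the turn about the tool's z in degrees. A call has 1 to 5 rows; each row shifts and turns the commanded pose from where the row before left it, along the tool's axes as they then stand; what a row does not reach is not made up. A row lasts 1/12 s, in which the tool goes at most 41.7 mm and 7.16 degrees, less where a joint would pass 70% of its speed; a pose out of reach is approached as far as the arm can. A call with a gripper value outside its range is refused whole. The fingers move at their own pace and stop on an object; "newtons" is the grip in N (left out, the last holds). Time passes only in rows, so rows that do not move let the fingers close. It gives the time, the measured TCP pose, the force, the opening and the grip force at its end, in the units of the state.
- robot.get_obs(): the state, without advancing time (a new reading comes with each control period).
- robot.camera(name): name is "scene" or "top" or "wrist"; returns a dict with "pixels" (480x640x3 uint8, red, green, blue), "intrinsics" (3x3 intrinsics, pixels), "rvec" (rotation vector, rad) and "tvec" (3), from world to camera coordinates, as OpenCV has them; the wrist camera has in their place "mount" (4x4, takes a point from camera to tool coordinates, whose origin is the TCP and whose axes are the flange's). Camera axes: x right, y down, z forward; pixel columns grow to the right and rows downward; lengths in m; the calibration is good to about 2 mm. A picture is of the moment at which its call begins: read the wrist's pose just before it. There is no depth.
- robot.hand_in(): hands the job in; it is judged then, once.
Trained networks look in a picture, given as the dict that the camera call returned (one of the last four; its "shot" number tells which), for a name from the list of things; names that differ only in an ending like _2 or _b are one class to them, and where a whole thing is asked for, a point or a joint stands for the part that bears it (a point fixed in the world has none). Each returns a list of dicts, best first, with "score" (0 to 1); they miss things now and then, are a little off and sometimes report something else, mostly with a low value. They report only what shows in the picture. A call takes as long as a camera call. They do not tell look-alikes from the thing itself.
- robot.spot_in(picture, query): "at" ([x, y, z] in m, in world coordinates, good to about 4 mm: the middle of the surface that is visible of it).
- robot.outline_of(picture, query): "region" (480x640 bool, what is visible of it).
- robot.place_of(picture, query): "at" ([x, y, z] in m, in world coordinates, good to about 4 mm: a listed point, or the origin of a listed thing).
The state is a dict: "time": time; "q": joint angles; "joint_velocities": joint speeds; "joint_torque": joint torques, N m; "position": TCP position; "tool_rot": TCP orientation; "ft_force": force on the tool from outside, world axes, zero at the start; "moment": the same for the moment, N m; "grip_width": finger opening in m; "grip_force": force on a finger pad.
Only numpy, scipy, OpenCV 4.12 (cv2) and the standard library are available. Lean on these libraries where they do the work, as an engineer would, in place of code of your own. Each camera call takes 0.05 s, during which the arm holds its last target. There are 200 camera calls.

## Working session

There is one attempt and no reset: what is moved stays moved. The work goes in short steps, Python scripts to look and compute and a tool call to move; the robot and the scene stay as the last step left them, time stands still between calls to the robot, and variables do not carry over. Pictures are saved under pics/ and viewed, at most 10 in all, crops included, and the job is handed in when it is done.

Besides the shell and the picture viewer there is one more tool, called after "Call:" as name(argument=value, ...) on one line, values as JSON. servo_tool: Moves the arm, as the interface text tells. Its arguments: {"type":"object","properties":{"rows":{"type":"array","items":{"type":"number"}},"newtons":{"type":"number"}},"required":["rows"]}

```bash
mkdir -p pics; cat > h.py <<'E'
import numpy as np, cv2
from rig import robot
def save(p,n): cv2.imwrite('pics/'+n,p['pixels'][:,:,::-1])
def proj(p,X): return cv2.projectPoints(np.float64(X).reshape(-1,3),np.array(p['rvec']),np.array(p['tvec']),np.array(p['intrinsics']),None)[0].reshape(-1,2).round(0).tolist()
E
python3 - <<'E'
from h import *
o=robot.get_obs(); print(o['time'],o['position'],o['tool_rot'],o['grip_width'])
for c in ['scene','top']:
    p=robot.camera(c); save(p,c+'.png')
    for q in ['pump_a_top','bowl']:
        for d in robot.place_of(p,q)[:5]: print(c,q,round(d['score'],2),np.round(d['at'],3),proj(p,d['at']))
E
```

```text
0.0 [0.20202562 0.59068135 0.22154801] [ 1.64164989e-01  9.86432297e-01 -1.02436346e-03 -3.61518507e-04] 0.08693718816571779
scene bowl 0.73 [ 0.468  0.516 -0.001] [[229.0, 344.0]]
scene bowl 0.7 [ 0.36   0.605 -0.001] [[237.0, 390.0]]
scene bowl 0.42 [0.366 0.251 0.   ] [[318.0, 297.0]]
top pump_a_top 0.52 [0.452 0.279 0.178] [[266.0, 225.0]]
top bowl 0.94 [ 0.361  0.251 -0.001] [[280.0, 263.0]]
top bowl 0.81 [ 0.468  0.518 -0.   ] [[191.0, 226.0]]
top bowl 0.65 [0.36 0.61 0.  ] [[158.0, 262.0]]
```

View pics/scene.png

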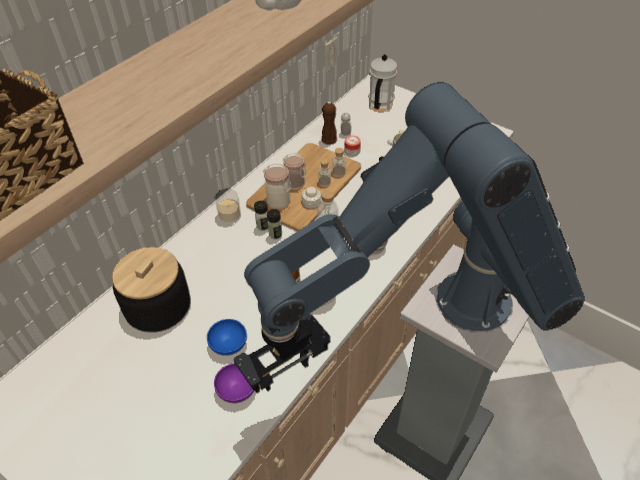

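View pics/top.png

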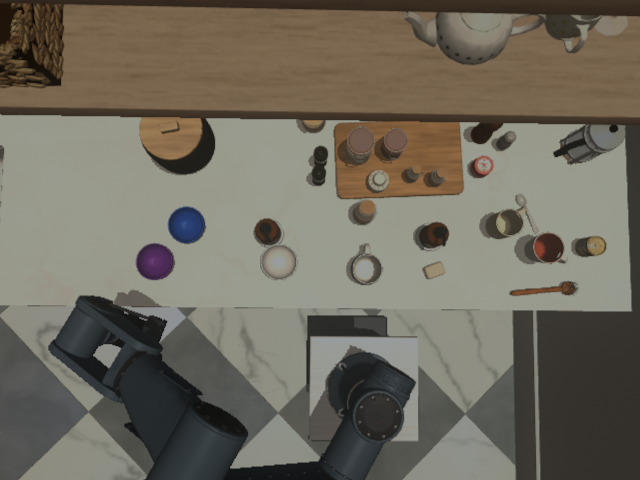

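The top view shows two amber pump bottles: one at (267,230) with the white bowl in front of it at (279,262), and one at (434,236) with soap at (433,270). The blue bowl (187,225) and the purple bowl (155,261) are decoys. The bottle at (267,230) fits the description, so I'll confirm it in an enlarged crop.

```bash
python3 - <<'E'
from h import *
p=robot.camera('top')
c=p['pixels'][195:295,230:450]
img=cv2.resize(c,None,fx=3.6,fy=3.6,interpolation=cv2.INTER_CUBIC)
cv2.imwrite('pics/crop.png',img[:,:,::-1])
for q in ['pump_a_top']:
    for f in (robot.place_of,robot.spot_in):
        for d in f(p,q)[:4]: print(f.__name__,round(d['score'],2),np.round(d['at'],4),proj(p,d['at']))
for k in ['rvec','tvec']: print(p[k])
E
```

```text
call 0.44 [0.4508 0.2822 0.1798] [[265.0, 226.0]]
call 0.41 [0.4473 0.2737 0.1775] [[268.0, 227.0]]
[ 2.20106236 -2.17554678  0.11088638]
[0.11532703 0.41723128 1.53834316]
```

View pics/crop.png

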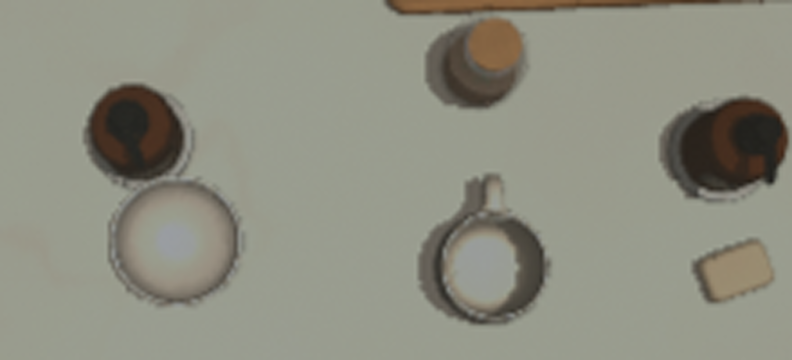

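The crop confirms it. The left bottle's head is at about pixel (265,229) and its spout points down to the white bowl at (279,262). The right bottle at (438,233) faces the soap. I'll approach and look with the wrist camera.

Call:
servo_tool(rows=[1, -0.02, -0.013, -0.006, 0, 1, -0.026, -0.017, -0.006, 0, 1, -0.026, -0.017, -0.006, 0, 1, -0.026, -0.017, -0.004, 0, 1, -0.026, -0.017, 0, 0], newtons=20)

```text
time: 0.87
position: [0.2944, 0.4739, 0.2456]
tool_rot: [0.164, 0.986, 0.001, 0.001]
ft_force: [0.6, 0.5, 0.6]
grip_width: 0.0616
grip_force: 0.0
```

Call:
servo_tool(rows=[1, -0.026, -0.017, 0, 0, 1, -0.026, -0.017, 0, 0, 1, -0.026, -0.017, 0, 0, 1, -0.02, -0.013, 0, 0, 1, 0, 0, 0, 0])

```text
time: 1.28
position: [0.3682, 0.3793, 0.2448]
tool_rot: [0.166, 0.986, -0.0, 0.001]
ft_force: [-1.0, 0.5, 0.3]
grip_width: 0.0283
grip_force: 0.0
```

```bash
cat >> h.py <<'E'
from scipy.spatial.transform import Rotation as R
def wrist():
    o=robot.get_obs(); p=robot.camera('wrist'); M=np.array(p['mount']); Rt=R.from_quat(o['tool_rot']).as_matrix()
    T=np.eye(4); T[:3,:3]=Rt; T[:3,3]=o['position']; return o,p,T@M
def wproj(p,W,X):
    c=np.linalg.inv(W)@np.append(X,1); k=np.array(p['intrinsics'])@c[:3]; return np.round(k[:2]/k[2],0)
def wback(p,W,uv,z):
    d=W[:3,:3]@np.linalg.inv(p['intrinsics'])@np.array([*uv,1.]); return W[:3,3]+d*(z-W[2,3])/d[2]
E
python3 - <<'E'
from h import *
o,p,W=wrist(); save(p,'w1.png'); print(o['time'],o['position'],o['tool_rot'],o['grip_width'],o['ft_force'])
for d in robot.place_of(p,'pump_a_top')[:3]: print(round(d['score'],2),np.round(d['at'],4),wproj(p,W,d['at']))
p=robot.camera('scene'); save(p,'s1.png')
for d in robot.place_of(p,'pump_a_top')[:3]: print(round(d['score'],2),np.round(d['at'],4),proj(p,d['at']))
p=robot.camera('top'); save(p,'t1.png')
for d in robot.place_of(p,'pump_a_top')[:3]: print(round(d['score'],2),np.round(d['at'],4),proj(p,d['at']))
E
```

```text
1.2833 [0.36821463 0.37932306 0.24478447] [ 1.66245582e-01  9.86083812e-01 -4.76185007e-04  9.45848773e-04] 0.028256199849543074 [-0.9643802   0.45930084  0.30538469]
0.45 [0.4526 0.2813 0.1782] [[265.0, 225.0]]
```

View pics/w1.png

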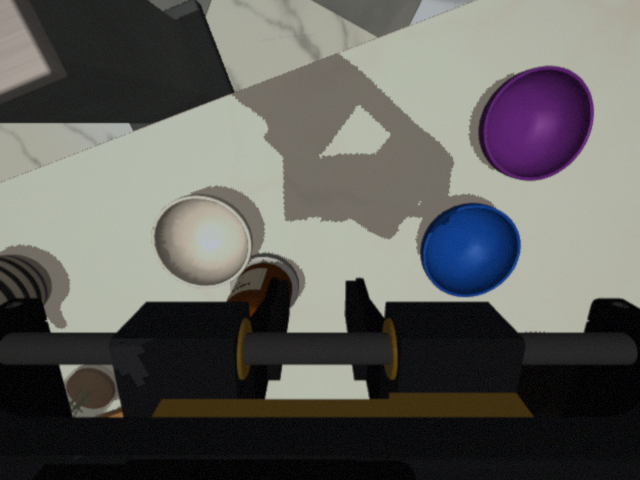

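The wrist view shows the white bowl at (203,240) and the amber bottle body at (262,285), but the gripper hides the pump head. I'll work out a pose from which the head shows.

```bash
python3 - <<'E'
from h import *
o,p,W=wrist()
print(np.round(W,3).tolist(),np.round(p['intrinsics'],0).tolist())
for dx in (.06,.1,.14,.18):
  for dy in (-.08,-.04,0):
    V=W.copy(); V[:2,3]+= (dx,dy); print(dx,dy,np.round(o['position'][:2]+[dx,dy],3),wproj(p,V,[.447,.279,.177]),wproj(p,V,[.41,.268,.176]))
p=robot.camera('scene'); print(proj(p,[.447,.279,.177])); u,v=map(int,proj(p,[.447,.279,.177])[0])
cv2.imwrite('pics/s2.png',cv2.resize(p['pixels'][max(v-60,0):v+90,max(u-100,0):u+100],None,fx=4,fy=4,interpolation=cv2.INTER_CUBIC)[:,:,::-1])
E
```

```text
[[0.322, 0.902, 0.287, 0.286], [0.947, -0.307, -0.098, 0.411], [0.0, 0.303, -0.953, 0.406], [0.0, 0.0, 0.0, 1.0]] [[355.0, 0.0, 317.0], [0.0, 355.0, 237.0], [0.0, 0.0, 1.0]]
0.06 -0.08 [0.425 0.303] [294. 290.] [260. 248.]
0.06 -0.04 [0.425 0.343] [241. 306.] [207. 265.]
0.06 0 [0.425 0.383] [191. 322.] [155. 282.]
0.1 -0.08 [0.465 0.303] [274. 239.] [238. 193.]
0.1 -0.04 [0.465 0.343] [219. 257.] [182. 212.]
0.1 0 [0.465 0.383] [167. 274.] [128. 231.]
0.14 -0.08 [0.505 0.303] [251. 184.] [213. 133.]
0.14 -0.04 [0.505 0.343] [195. 203.] [155. 154.]
0.14 0 [0.505 0.383] [140. 222.] [ 99. 175.]
0.18 -0.08 [0.545 0.303] [227. 122.] [185.  66.]
0.18 -0.04 [0.545 0.343] [168. 144.] [125.  89.]
0.18 0 [0.545 0.383] [111. 165.] [ 66. 112.]
[[286.0, 250.0]]
```

View pics/s2.png

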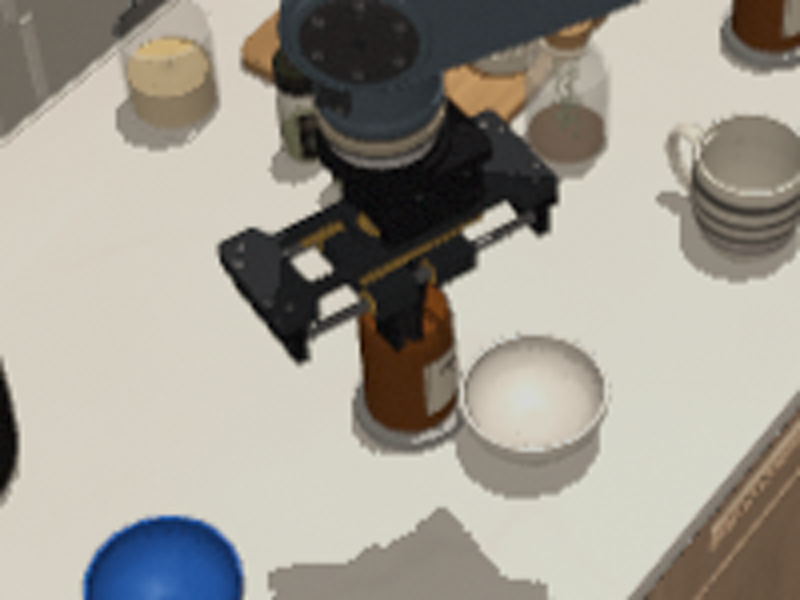

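The crop shows the gripper in front of the bottle, with the bowl at (535,395) beside it. I'll move the tool back and to the side so the wrist camera sees the head.

Call:
servo_tool(rows=[1, -0.03, 0.002, 0, 0, 1, -0.03, 0.002, 0, 0, 1, -0.03, 0.002, 0, 0, 1, -0.03, 0.002, 0, 0, 1, -0.02, 0, 0, 0])

```text
time: 2.1
position: [0.503, 0.3446, 0.2445]
tool_rot: [0.164, 0.986, 0.0, 0.001]
ft_force: [0.3, -0.8, 0.6]
grip_width: 0.0005
grip_force: 0.0
```

Call:
servo_tool(rows=[1, 0, 0, 0, 0, 1, 0, 0, 0, 0, 1, 0, 0, 0, 0])

```text
time: 2.35
position: [0.4991, 0.3449, 0.2441]
tool_rot: [0.164, 0.986, -0.0, -0.001]
ft_force: [0.0, 0.3, 0.1]
grip_width: 0.0005
grip_force: 0.0
```

```bash
python3 - <<'E'
from h import *
o,p,W=wrist(); print(o['time'],o['position'],o['grip_width'])
np.savez('w2.npz',W=W,k=p['intrinsics'],im=p['pixels'])
for d in robot.place_of(p,'pump_a_top')[:3]: print(round(d['score'],2),np.round(d['at'],4),wproj(p,W,d['at']))
for d in robot.place_of(p,'bowl')[:3]: print('bowl',round(d['score'],2),np.round(d['at'],4),wproj(p,W,d['at']))
u,v=map(int,wproj(p,W,[.447,.279,.177])); a,b=max(v-75,0),max(u-100,0); print('crop origin',b,a)
cv2.imwrite('pics/w2.png',cv2.resize(p['pixels'][a:a+150,b:b+200],None,fx=4,fy=4,interpolation=cv2.INTER_CUBIC)[:,:,::-1])
E
```

```text
2.35 [0.49911416 0.34489686 0.24412488] 0.0004506543791458605
0.58 [0.4447 0.2821 0.1774] [198. 208.]
bowl 0.63 [ 0.4704  0.5214 -0.0038] [460. 124.]
bowl 0.59 [0.3611 0.2513 0.0038] [191. 108.]
crop origin 96 137
```

View pics/w2.png

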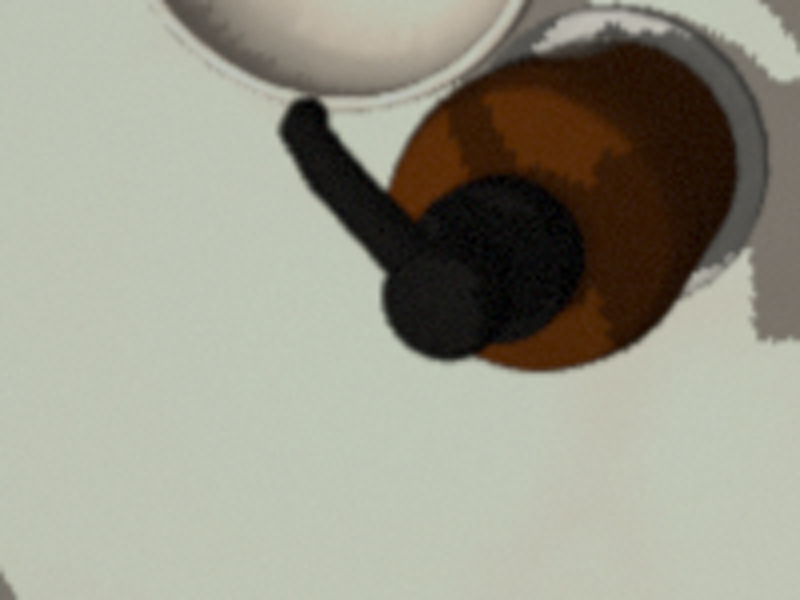

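The crop shows the pump head at about (442,300), which is full-image (206.5,212). The spout runs to (305,110) over the bowl rim, so this is bottle A. I'll back-project the head centre.

```bash
python3 - <<'E'
from h import *
d=np.load('w2.npz'); p={'intrinsics':d['k']}
h=wback(p,d['W'],(206.5,212),.177); t=wback(p,d['W'],(172,163),.174); print(h,t,np.linalg.norm(h-t))
o=robot.get_obs(); g=h.copy(); g[2]=.2
print(R.from_quat(o['tool_rot']).inv().apply(g-o['position']))
E
```

```text
[0.44912527 0.28580858 0.177     ] [0.41279989 0.27699255 0.174     ] 0.03750007235603397
[ 0.02806936 -0.07217272  0.0446268 ]
```

Call:
servo_tool(rows=[1, 0.01, -0.024, 0, 0, 1, 0.01, -0.024, 0, 0, 1, 0.009, -0.022, 0.01, 0, 1, 0, 0, 0.01, 0, 1, 0, 0, 0, 0])

```text
time: 2.92
position: [0.4478, 0.2871, 0.2233]
tool_rot: [0.164, 0.986, -0.001, -0.002]
ft_force: [0.5, 0.1, -0.2]
grip_width: 0.0003
grip_force: 0.0
```

```bash
python3 - <<'E'
from h import *
o=robot.get_obs(); print(o['time'],o['position'],o['ft_force'])
g=np.array([.4485,.2845,.177]); print(R.from_quat(o['tool_rot']).inv().apply(g-o['position']))
p=robot.camera('scene'); u,v=map(int,proj(p,g)[0]); print(u,v)
cv2.imwrite('pics/s3.png',cv2.resize(p['pixels'][v-50:v+50,u-65:u+65],None,fx=6,fy=6,interpolation=cv2.INTER_CUBIC)[:,:,::-1])
E
```

```text
2.9167 [0.44780219 0.28706492 0.22334037] [ 0.51836374  0.13879966 -0.24602594]
[-0.00162849 -0.00210002  0.04634041]
285 251
```

View pics/s3.png

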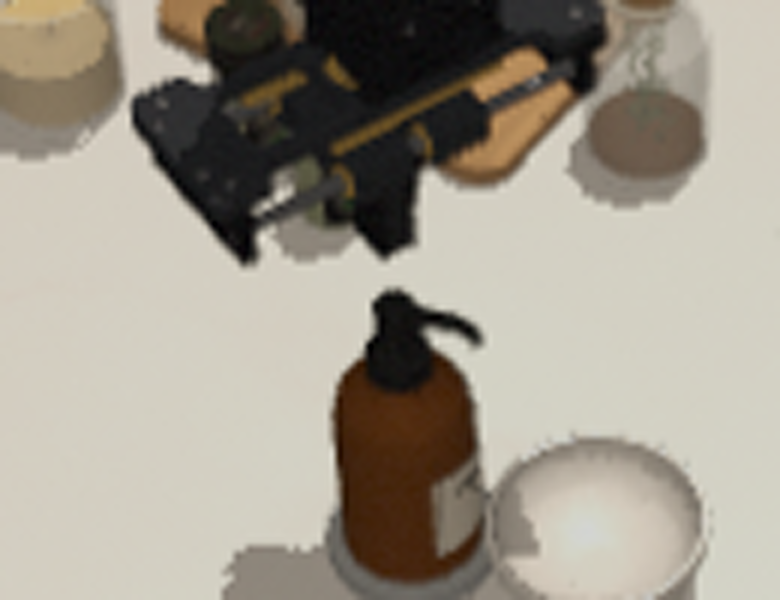

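The crop shows the closed fingertips at (395,250) right above the pump head at (395,297), with the spout over the bowl. Next I descend.

Call:
servo_tool(rows=[1, -0.0015, -0.002, 0.02, 0, 1, 0, 0, 0.018, 0, 1, 0, 0, 0.004, 0, 1, 0, 0, 0.002, 0, 1, 0, 0, 0, 0])

```text
time: 3.38
position: [0.4518, 0.2859, 0.1807]
tool_rot: [0.164, 0.986, 0.0, 0.0]
ft_force: [-0.1, 0.4, -1.1]
grip_width: 0.0003
grip_force: 0.0
```

Call:
servo_tool(rows=[1, 0, 0, 0.003, 0, 1, 0, 0, 0.003, 0, 1, 0, 0, 0.002, 0, 1, 0, 0, 0, 0, 1, 0, 0, 0, 0])

```text
time: 3.8
position: [0.4523, 0.2859, 0.1733]
tool_rot: [0.164, 0.986, 0.001, 0.001]
ft_force: [2.2, 0.9, 2.6]
grip_width: 0.0006
grip_force: 1.5
```

Call:
servo_tool(rows=[1, 0, 0, 0.002, 0, 1, 0, 0, 0.002, 0, 1, 0, 0, 0.002, 0, 1, 0, 0, 0, 0, 1, 0, 0, 0, 0])

```text
time: 4.22
position: [0.4524, 0.2859, 0.1691]
tool_rot: [0.164, 0.986, 0.001, 0.002]
ft_force: [-1.0, 1.1, 15.3]
grip_width: 0.0004
grip_force: 7.5
```

Call:
servo_tool(rows=[1, 0, 0, 0.001, 0, 1, 0, 0, 0.001, 0, 1, 0, 0, 0, 0, 1, 0, 0, 0, 0, 1, 0, 0, 0, 0])

```text
time: 4.63
position: [0.4525, 0.286, 0.1689]
tool_rot: [0.164, 0.986, 0.001, 0.002]
ft_force: [-3.7, -1.1, 26.5]
grip_width: 0.0007
grip_force: 13.2
```

The head is firmly on its stop: the force rises and the tool no longer sinks. I'll release it and move clear.

Call:
servo_tool(rows=[1, 0, 0, -0.004, 0, 1, 0, 0, -0.008, 0, 1, 0, 0, -0.015, 0, 1, 0, 0, -0.02, 0, 1, 0, 0, -0.02, 0])

```text
time: 5.05
position: [0.4495, 0.2843, 0.2312]
tool_rot: [0.164, 0.986, -0.001, -0.002]
ft_force: [1.3, 0.2, 0.7]
grip_width: 0.0007
grip_force: 0.0
```

Call:
servo_tool(rows=[1, 0, 0.02, 0, 0, 1, 0, 0.03, 0, 0, 1, 0, 0.03, 0, 0, 1, 0, 0, 0, 0, 1, 0, 0, 0, 0])

```text
time: 5.47
position: [0.4763, 0.3612, 0.2305]
tool_rot: [0.163, 0.987, -0.001, -0.001]
ft_force: [0.2, 0.4, 0.4]
grip_width: 0.0002
grip_force: 0.0
```

```bash
python3 - <<'E'
from h import *
o=robot.get_obs(); print(o['time'],o['position'],o['ft_force'])
p=robot.camera('scene')
for d in robot.place_of(p,'bowl')[:4]: print('bowl',round(d['score'],2),np.round(d['at'],4))
u,v=285,251
cv2.imwrite('pics/s4.png',cv2.resize(p['pixels'][v-50:v+50,u-65:u+65],None,fx=6,fy=6,interpolation=cv2.INTER_CUBIC)[:,:,::-1])
E
```

```text
5.4667 [0.47627228 0.36123622 0.23052084] [0.22146038 0.35996947 0.37091407]
bowl 0.68 [0.3668 0.2506 0.0036]
bowl 0.65 [ 4.699e-01  5.167e-01 -2.000e-04]
```

View pics/s4.png

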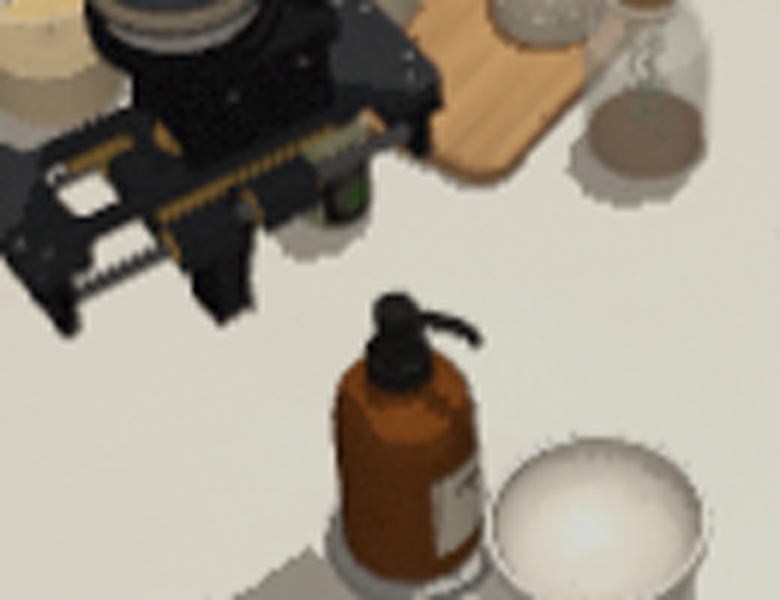

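The head is back up at (397,297), the bowl hasn't moved, and the tool is clear.

```bash
python3 -c "
from rig import robot
print(robot.hand_in())"
```

```text
the job is handed in; nothing more can be done
None
```

I pressed the pump of the bottle with the white bowl to its stop (26 N at the wrist) and let it spring back. The last picture shows the head up, the bowl unmoved and the tool clear; the other pump wasn't touched. I handed the job in at about 5.5 s, and no verdict came back.

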